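Bed a sharpening stone and set its hold-down screw a quarter turn free

TASK

Slide the sharpening stone along its channel in the holder, under the bridge and fully home against the end stop, without lifting it out. Then turn the wing screw on the bridge clockwise until it seats, back it off a quarter turn so that the brittle stone is not under load, and keep the wing gripped there without letting go, so that the lock nut can be tightened: you finish while holding it. Leave everything else on the bench where it lies.

Things in the scene. Friction and masses are not known exactly. Their poses are not given: they have to be found in the camera images.
- holder: fixed stone holder: grey base plate 110 x 300 x 12 mm (x, y, z). Origin on the bench under the channel, z up; its y runs along the channel towards the end stop. Channel floor 12 mm above the bench, between two low rails (8 mm wide, tops at 20 mm, inner faces at x = +-27 mm, from y = -140 to +125 mm); the -y end is open. The wing screw's axis is at x = 0, y = +90 mm
- stop_face (a point): middle of the end stop's face that the stone must meet, at y = +125 mm, 24 mm above the bench; the stop is an upright grey block across the channel, 70 mm wide, top at 36 mm
- bridge_mid (a point): middle of the top of the dark steel bridge that crosses the channel, at y = +90 mm in the holder's frame: 34 mm along y, 102 mm across, underside 47 mm and top 57 mm above the bench, a leg at each side. A round brass lock nut (radius 15 mm, top at 64 mm) lies on it under the screw; leave it be
- stone_mid (a point): centre of the grey sharpening stone, 50 x 150 x 30 mm (x, y, z; about 0.5 kg), lying lengthwise in the channel, at first short of the bridge. This point is 27 mm and the stone's top 42 mm above the bench. Home against the stop it is at y = +50 mm in the holder's frame. Only rubbing friction resists: a push of some 5 N on its -y end moves it
- screw_grip (a point): point on the upright axis of the steel wing screw, high in its wing, 94 mm above the bench. The wing is an upright flat bar 10 mm thick, 44 mm long, from 73 to 102 mm above the bench, with rounded ears 12 mm thick at its ends (tops at 107 mm), over a round hub of radius 12 mm. It is long along this point's own y, so pinch it across x
- screw (a joint): angle of the wing screw, rad: 0 when seated (a hard stop; the wing then lies lengthwise along the holder's y), growing as it is backed off anticlockwise seen from above; at most 3.3. Starts at 1.9 to 2.8. It stays where it is left (friction about 0.05 N m) and does not noticeably rise or sink.
- spare: bystander: brown spare stone 65 x 180 x 22 mm, beyond the holder
- wrench: bystander: steel wrench lying on the robot's side of the holder
- brush: bystander: brush lying on the robot's side of the holder
- knife: bystander: long knife with a wooden handle, lying to the left
- oil: bystander: small yellow oil bottle, 110 mm tall, to the right
- disc: bystander: grey grinding ring of diameter 100 mm, 14 mm thick, lying to the right
- carton: bystander: small red carton, 70 x 80 x 60 mm, to the left and beyond
Not all that is in view belongs to the job. Leave any blue or green look-alike of the part that bears stone_mid alone.

How it is judged (in metres and radians):
On the way, in this order (a step that is already met when the one before it is completed fails the run):
1. the stone is home against the end stop, under the bridge (y of stone_mid in the frame of holder above 0.045 m and z of stone_mid in the frame of holder below 0.031 m and horizontal distance between stone_mid and holder below 0.055 m), for 0.2 s.
2. with the stone home, the wing screw is turned until it seats (all of step 1 and value of joint screw below 0.06 rad), for 0.2 s.
At the end, for the whole second after the job is handed in: The stone lies in the channel within 5 mm of the end stop; the wing screw, after having been seated, stands a quarter turn (90 +-15 degrees) back from its seat and is still; the fingers still grip the wing with more than 2 N, the grasp point within 35 mm of the wing's grip point (all of step 1 and value of joint screw between 1.31 and 1.83 rad and contact force between the fingers and screw above 2 N and distance between the grasp point and screw_grip below 0.035 m and velocity of joint screw between -0.1 and 0.1 rad/s); the arm keeps its last pose, push and grip.
It fails at once if the stone is lifted out of its channel (height (world z) of stone_mid above 0.045 m).
It fails at once if a bystander is shifted by more than 30 mm (distance of any of spare, wrench, brush, knife, oil, disc, carton from where it was at the start of the episode above 0.03 m).
It also fails if it takes over 72 s, if anything falls off the work surface, if the arm or the gripper's body presses on something with over 40 N, if the wrist force passes 120 N, or if a joint passes its speed limit or range.

ROBOT

A 6-joint arm with a two-finger parallel gripper is mounted at the origin on the work surface. World frame = base frame: x ahead of the robot, y to its left, z up, the work surface at z = 0. Lengths are in m, angles in degrees, forces in N, time in s.
With the tool pointing down it reaches from about 0.4 to 0.825 m from the base axis. Payload 7 kg.
Tool frame: the origin (TCP) lies between the finger pads; the fingertips stand 14 mm ahead of it and the grasp point (between the pads) lies 5 mm behind it; z points along the fingers, y is the line along which they close (so a half turn about z gives the same grasp; the last joint's range is limited). The gripper opens to 88 mm and grips with 3 to 60 N. Pads are 19 mm wide; open, the fingers measure 130 mm over their backs; the gripper's body (78 mm by 193 mm) begins 47 mm behind the grasp point.
Start: joints at [-55.858, 20.546, 0.682, 0, -70.136, -16.507], TCP at [0.204, -0.643, 0.241] pointing down, gripper open.
Joint ranges: [-176.03, 176.03], [-82.01, 121.73], [-58.28, 71.71], [-173.87, 95.51], [-174.79, -0.11], [-173.66, 173.66]. Speed limits (degrees/s): [136.94, 136.94, 172.46, 180, 180, 180].

INTERFACE

Orientations are given as [roll, pitch, yaw] about the fixed x, y, z axes, in that order (R = Rz(yaw) Ry(pitch) Rx(roll)).
In Python, from plant import status, cams, job gives the robot as it stands. The module is installed in compiled form; this text tells all that it offers.
- The arm moves only by the tool step_arm, never from a script. Its arguments are lists of equal length, an entry for each row: "xyz": the shift along the tool's x, y, z each as a share of 20 cm, from -1 to 1, a list of three; "yaw": the turn about the tool's z as a share of 360 degrees, from -1 to 1; "claw": the closure, from -1 (fully open) to 1 (shut). A call has 1 to 20 rows; each row is the pose to reach, as a shift and turn from the pose commanded when the call began, along the tool's axes at that moment, turning the shorter way round; what a row does not reach only later rows make up. A row lasts 1/12 s, in which the tool goes at most 41.7 mm and 7.16 degrees, less where a joint would pass 70% of its speed; a pose out of reach is approached as far as the arm can. A call with a number of a shift or a turn outside -1 to 1 is refused whole. A call with a gripper value outside its range is refused whole. The fingers move at their own pace and stop on an object; "grip_force" is the grip in N (left out, the last holds). Time passes only in rows, so rows that repeat a pose let the fingers close. It gives the time, the measured TCP pose, the force, the opening and the grip force at its end, in the units of the state.
- status.get_state(): the state, without advancing time (a new reading comes with each control period).
- cams.capture(name): name is "scene" or "top"; returns (picture, depth): 420x560x3 uint8, blue, green, red; 420x560 float32, m along the optical axis (not along the pixel's ray), 0 where there is no reading.
- cams.calibration(name): a dict with "mtx" (3x3 intrinsics, pixels), "camera_from_world" (4x4, takes a point from world to camera coordinates). Camera axes: x right, y down, z forward; pixel columns grow to the right and rows downward; lengths in m; the calibration is good to about 2 mm. A picture is of the moment at which its call begins. calibration takes no time and is no camera call.
- job.close_job(): hands the job in; it is judged then, once.
The state is a dict: "time_s": time; "joints": joint angles; "qd": joint speeds; "joint_torque": joint torques, N m; "tcp_pos": TCP position; "eef_rot": TCP orientation; "contact_force": force on the tool from outside, world axes, zero at the start; "moment": the same for the moment, N m; "gripper_width": finger opening in m; "gripper_force": force on a finger pad.
Only numpy, scipy, OpenCV 4.12 (cv2) and the standard library are available. Lean on these libraries where they do the work, as an engineer would, in place of code of your own. Each camera call takes 0.05 s, during which the arm holds its last target. There are 200 camera calls.

## Working session

There is one attempt and no reset: what is moved stays moved. The work goes in short steps, Python scripts to look and compute and a tool call to move; the robot and the scene stay as the last step left them, time stands still between calls to the robot, and variables do not carry over. Pictures are saved under pics/ and viewed, at most 10 in all, crops included, and the job is handed in when it is done.

Besides the shell and the picture viewer there is one more tool, called after "Emit:" by a JSON object that holds its "api" and its "payload", one argument or row to a line. step_arm: Moves the arm, as the interface text tells. Shift numbers are shares of 20 cm and turn numbers shares of 360 degrees, none past 1 either way. Its arguments: {"type":"object","properties":{"xyz":{"type":"array"},"yaw":{"type":"array"},"claw":{"type":"array"},"grip_force":{"type":"number"}},"required":["xyz","yaw","claw"]}

```bash
mkdir -p pics; cat > h.py <<'E'
import numpy as np,cv2
from plant import status,cams,job
def grab(n,tag):
    p,d=cams.capture(n); cv2.imwrite(f'pics/{tag}.png',p); np.save(f'pics/{tag}.npy',d); return p,d
def px(n,d,u,v):
    c=cams.calibration(n);K=c['mtx'];T=np.linalg.inv(c['camera_from_world'])
    z=np.median(d[v-1:v+2,u-1:u+2]);q=np.linalg.inv(K)@[u,v,1]*z
    return (T@np.r_[q,1])[:3]
def pz(n,u,v,z):
    c=cams.calibration(n);K=c['mtx'];T=np.linalg.inv(c['camera_from_world'])
    r=T[:3,:3]@np.linalg.inv(K)@[u,v,1];o=T[:3,3];return o+r*(z-o[2])/r[2]
E
python3 - <<'E'
from h import *
for n in('scene','top'):
    grab(n,n+'0');print(cams.calibration(n))
print(status.get_state())
E
```

```text
{'mtx': array([[526.17142029,   0.        , 276.20891626],
       [  0.        , 526.17142029, 214.97473731],
       [  0.        ,   0.        ,   1.        ]]), 'camera_from_world': array([[ 5.93417955e-01,  8.04893776e-01,  1.06767314e-03,
        -3.47876955e-01],
       [ 6.08177095e-01, -4.47516456e-01, -6.55629196e-01,
        -3.01746155e-01],
       [-5.27234058e-01,  3.89711471e-01, -7.55082259e-01,
         1.61482778e+00],
       [ 0.00000000e+00,  0.00000000e+00,  0.00000000e+00,
         1.00000000e+00]])}
{'mtx': array([[446.94971637,   0.        , 276.62952772],
       [  0.        , 446.94971637, 215.74026484],
       [  0.        ,   0.        ,   1.        ]]), 'camera_from_world': array([[ 0.01904914, -0.99979998, -0.0060942 ,  0.00907786],
       [-0.99799839, -0.01864648, -0.06042787,  0.5881323 ],
       [ 0.06030215,  0.0072331 , -0.99815396,  1.09455986],
       [ 0.        ,  0.        ,  0.        ,  1.        ]])}
{'time_s': 0.1, 'joints': array([-5.58570569e+01,  2.05871323e+01,  6.38555387e-01, -1.66714062e-02,
       -7.01350953e+01, -1.65059822e+01]), 'qd': array([-0.14828948, -0.02118872,  0.16056047, -0.08527547,  0.03795004,
       -0.0902361 ]), 'joint_torque': array([-2.02739117e-03, -5.84160054e+01,  2.93750542e+01,  7.01547012e+00,
        1.01073092e-02, -7.78830713e-05]), 'tcp_pos': array([ 0.20434939, -0.64288997,  0.2397184 ]), 'eef_rot': array([ 1.79915323e+02, -8.74745133e-03, -1.62368709e+02]), 'contact_force': array([ 0.42199829, -0.12185676,  0.31149896]), 'moment': array([ 0.01151701,  0.03649806, -0.01810219]), 'gripper_force': 0.0, 'gripper_width': 0.08750979906533764}
```

View pics/top0.png

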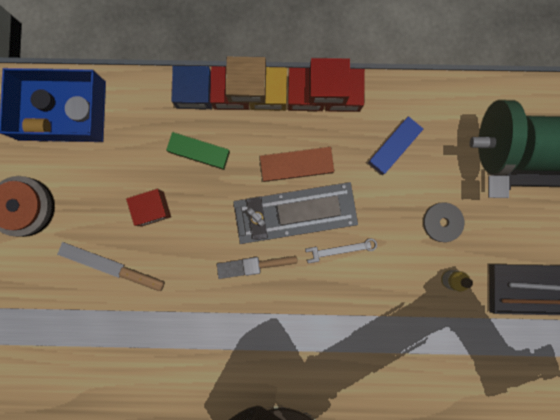

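View pics/scene0.png

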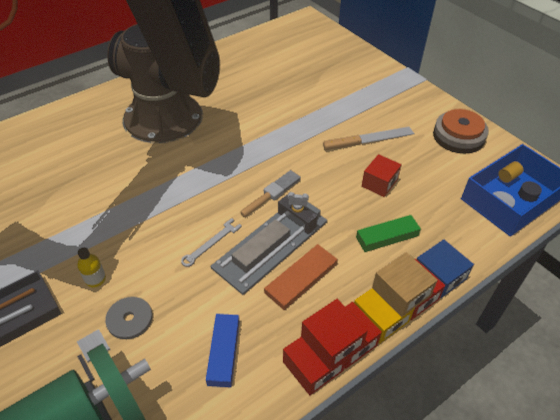

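The top view shows three stone candidates: grey at (310,209) in the channel, blue at (395,145) and green at (198,150). Grey fits the description because it lies between the rails, and the other two are the look-alikes. The bridge and screw are at (256,216), with the wrench and brush on the robot's side. I'll confirm in an enlarged crop.

```bash
python3 - <<'E'
import cv2
p=cv2.imread('pics/top0.png');cv2.imwrite('pics/top0c.png',cv2.resize(p[175:255,225:365],None,fx=5.5,fy=5.5,interpolation=cv2.INTER_CUBIC))
E
```

```text
(no output)
```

View pics/top0c.png

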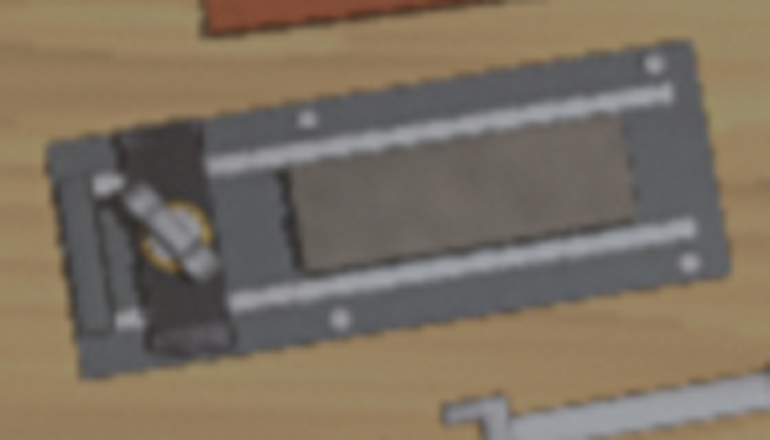

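```bash
cat > geo.py <<'E'
from h import *
f=lambda a,z:np.array([pz('top',(x+.5)/5.5-.5+225,(y+.5)/5.5-.5+175,z)[:2] for x,y in a])
P=f([(48,143),(690,40),(730,272),(82,378)],.012)
S=f([(288,168),(620,112),(634,215),(302,270)],.042)
W=f([(137,195),(205,265)],.107)
c=P.mean(0);e=P[0]+P[3]-P[1]-P[2];e/=np.linalg.norm(e)
e2=(S[0]+S[3]-S[1]-S[2]);e2/=np.linalg.norm(e2)
ang=lambda v:np.degrees(np.arctan2(v[1],v[0]))
E
python3 - <<'E'
from geo import *
print('holder',c,ang(e),ang(e2));print([np.linalg.norm(P[i]-P[i-1]) for i in range(4)],[np.linalg.norm(S[i]-S[i-1]) for i in range(4)])
x=np.array([e[1],-e[0]])
for q in(S.mean(0),W.mean(0)):print(q,'holder xy',(q-c)@x,(q-c)@e)
w=W[0]-W[1];print('wing',ang(w),ang(w)-ang(e), np.linalg.norm(w))
scr=c+.09*e;print('screw',scr,'stone -y end',S.mean(0)-.075*e, 'start push', S.mean(0)-.075*e-.03*e)
d=np.load('pics/top0.npy')
for a,b in((318,210),(256,216)):print(px('top',d,a,b))
E
```

```text
holder [ 0.59747197 -0.02574888] 100.28979038636318 100.57891110524328
[np.float64(0.10817448411034154), np.float64(0.2967384889466241), np.float64(0.10735945014087156), np.float64(0.297916349203679)] [np.float64(0.04567237599827849), np.float64(0.14933782844513513), np.float64(0.04615042576756974), np.float64(0.1488801519886219)]
[ 0.60343076 -0.0571145 ] holder xy 0.00026021333417881377 -0.03192556256435676
[0.5800523  0.06745878] holder xy -0.0004901078464009474 0.09482021435689716
wing 45.29363663172047 -54.99615375464271 0.04072910947130634
screw [0.58139555 0.06280364] stone -y end [ 0.61682778 -0.13090827] start push [ 0.62218658 -0.16042577]
[ 0.60214982 -0.08031708  0.04371373]
[0.58128615 0.06700532 0.10198387]
```

The crop confirms it: the grey stone is in the channel (crop 288–634 × 112–270), the bridge is at (175,235), and the wing runs between (137,195) and (205,265), so the screw is at about 2.18 rad. First I'll travel at height with the claw closed, then turn.

Emit:
{"api": "step_arm", "payload": {
  "xyz": [
    [-0.906,0.55,0],
    [-0.906,0.55,0],
    [-0.906,0.55,0],
    [-0.906,0.55,0],
    [-0.906,0.55,0],
    [-0.906,0.55,0],
    [-0.906,0.55,0],
    [-0.906,0.55,0]
  ],
  "yaw": [0,0,0,0,0,0,0,0],
  "claw": [1,1,1,1,1,1,1,1],
  "grip_force": 10
}}

```text
time_s: 0.77
tcp_pos: [0.3441, -0.4832, 0.2405]
eef_rot: [180.0, -0.0, -162.3]
contact_force: [-0.5, -0.7, 0.2]
gripper_width: 0.0398
gripper_force: 0.0
```

Emit:
{"api": "step_arm", "payload": {
  "xyz": [
    [-0.906,0.55,0],
    [-0.906,0.55,0],
    [-0.906,0.55,0],
    [-0.906,0.55,0],
    [-0.906,0.55,0],
    [-0.906,0.55,0],
    [-0.906,0.55,0],
    [-0.906,0.55,0]
  ],
  "yaw": [0,0,0,0,0,0,0,0],
  "claw": [1,1,1,1,1,1,1,1]
}}

```text
time_s: 1.43
tcp_pos: [0.4826, -0.3246, 0.2401]
eef_rot: [180.0, -0.1, -162.4]
contact_force: [-0.8, -1.1, 0.8]
gripper_width: 0.0005
gripper_force: 0.0
```

Emit:
{"api": "step_arm", "payload": {
  "xyz": [
    [-0.906,0.55,0],
    [-0.906,0.55,0],
    [-0.906,0.55,0],
    [-0.906,0.55,0],
    [-0.906,0.55,0],
    [-0.906,0.55,0],
    [-0.906,0.55,0],
    [-0.906,0.55,0],
    [-0.906,0.55,0],
    [-0.906,0.55,0],
    [-0.906,0.55,0],
    [-0.906,0.55,0],
    [-0.906,0.55,0],
    [-0.906,0.55,0],
    [-0.906,0.55,0],
    [-0.906,0.55,0],
    [-0.906,0.55,0],
    [-0.906,0.55,0]
  ],
  "yaw": [0.23,0.23,0.23,0.23,0.23,0.23,0.23,0.23,0.23,0.23,0.23,0.23,0.23,0.23,0.23,0.23,0.23,0.23],
  "claw": [1,1,1,1,1,1,1,1,1,1,1,1,1,1,1,1,1,1]
}}

```text
time_s: 2.93
tcp_pos: [0.6225, -0.1642, 0.2406]
eef_rot: [180.0, 0.0, 114.9]
contact_force: [0.0, -0.6, -0.0]
gripper_width: 0.0009
gripper_force: 0.0
```

Positive yaw lowers the world yaw, so I'll turn back the other way in two halves.

Emit:
{"api": "step_arm", "payload": {
  "xyz": [
    [0,0,0],
    [0,0,0],
    [0,0,0],
    [0,0,0],
    [0,0,0],
    [0,0,0],
    [0,0,0],
    [0,0,0],
    [0,0,0],
    [0,0,0],
    [0,0,0],
    [0,0,0],
    [0,0,0],
    [0,0,0],
    [0,0,0],
    [0,0,0]
  ],
  "yaw": [-0.27,-0.27,-0.27,-0.27,-0.27,-0.27,-0.27,-0.27,-0.27,-0.27,-0.27,-0.27,-0.27,-0.27,-0.27,-0.27],
  "claw": [1,1,1,1,1,1,1,1,1,1,1,1,1,1,1,1]
}}

```text
time_s: 4.27
tcp_pos: [0.6225, -0.1639, 0.2406]
eef_rot: [180.0, -0.0, -148.1]
contact_force: [-0.3, 0.1, -0.1]
gripper_width: 0.0003
gripper_force: 0.0
```

Emit:
{"api": "step_arm", "payload": {
  "xyz": [
    [0,0,0],
    [0,0,0],
    [0,0,0],
    [0,0,0],
    [0,0,0],
    [0,0,0],
    [0,0,0],
    [0,0,0],
    [0,0,0],
    [0,0,0],
    [0,0,0],
    [0,0,0],
    [0,0,0],
    [0,0,0],
    [0,0,0],
    [0,0,0]
  ],
  "yaw": [-0.2706,-0.2706,-0.2706,-0.2706,-0.2706,-0.2706,-0.2706,-0.2706,-0.2706,-0.2706,-0.2706,-0.2706,-0.2706,-0.2706,-0.2706,-0.2706],
  "claw": [1,1,1,1,1,1,1,1,1,1,1,1,1,1,1,1]
}}

```text
time_s: 5.6
tcp_pos: [0.6225, -0.164, 0.2406]
eef_rot: [180.0, 0.0, -50.8]
contact_force: [-0.3, 0.6, 0.2]
gripper_width: 0.0003
gripper_force: 0.0
```

```bash
python3 -c "
from h import *
s=status.get_state();print(s['time_s'],s['joints'].round(1),s['tcp_pos'],s['eef_rot'])"
```

```text
5.6 [  2.6  17.6  -3.5  -0.  -68.8  36.6] [ 0.62254819 -0.16403053  0.24055369] [ 1.79998932e+02  1.24980033e-03 -5.07916324e+01]
```

Emit:
{"api": "step_arm", "payload": {
  "xyz": [
    [0,0,0],
    [0,0,0],
    [0,0,0],
    [0,0,0],
    [0,0,0],
    [0,0,0],
    [0,0,0]
  ],
  "yaw": [0.0803,0.0803,0.0803,0.0803,0.0803,0.0803,0.0803],
  "claw": [1,1,1,1,1,1,1]
}}

```text
time_s: 6.18
tcp_pos: [0.6226, -0.1641, 0.2406]
eef_rot: [-180.0, -0.0, -79.3]
contact_force: [-0.1, -0.4, -0.4]
gripper_width: 0.0007
gripper_force: 0.0
```

Emit:
{"api": "step_arm", "payload": {
  "xyz": [
    [0,0,0.2],
    [0,0,0.4],
    [0,0,0.6],
    [0,0,0.75],
    [0,0,0.85],
    [0,0,0.9],
    [0,0,0.95],
    [0,0,1.0],
    [0,0,1.0],
    [0,0,1.0]
  ],
  "yaw": [0,0,0,0,0,0,0,0,0,0],
  "claw": [1,1,1,1,1,1,1,1,1,1]
}}

```text
time_s: 7.02
tcp_pos: [0.623, -0.1641, 0.0411]
eef_rot: [-180.0, -0.0, -79.4]
contact_force: [0.2, 0.4, 0.4]
gripper_width: 0.0001
gripper_force: 0.0
```

```bash
python3 - <<'E'
from h import *
p,_=grab('scene','s1');cv2.imwrite('pics/s1c.png',cv2.resize(p[140:320,170:370],None,fx=3.3,fy=3.3))
E
```

```text
(no output)
```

View pics/s1c.png

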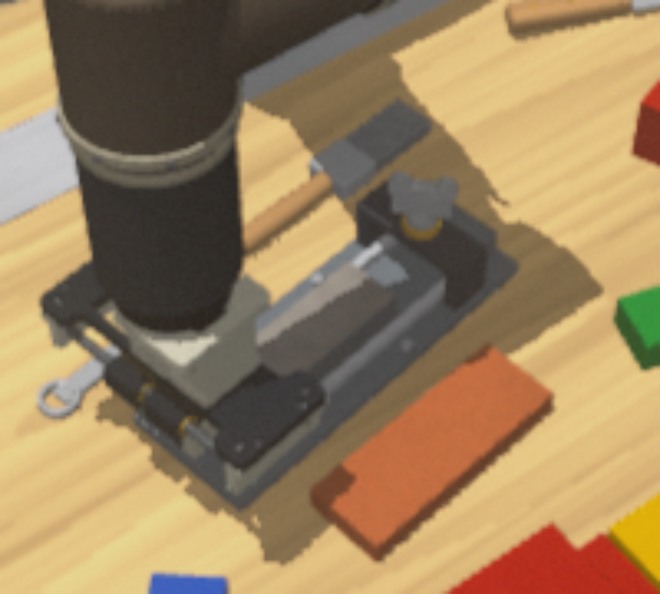

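The gripper sits behind the stone's open end, around crop (180,400), and clear of everything. Now I'll push steadily most of the way.

Emit:
{"api": "step_arm", "payload": {
  "xyz": [
    [-0.04,0,0.015],
    [-0.07,0,0.015],
    [-0.09,0,0.015],
    [-0.11,0,0.015],
    [-0.13,0,0.015],
    [-0.15,0,0.015],
    [-0.17,0,0.015],
    [-0.19,0,0.015],
    [-0.21,0,0.015],
    [-0.23,0,0.015],
    [-0.25,0,0.015],
    [-0.27,0,0.015],
    [-0.29,0,0.015],
    [-0.31,0,0.015],
    [-0.33,0,0.015],
    [-0.35,0,0.015],
    [-0.37,0,0.015],
    [-0.39,0,0.015],
    [-0.4,0,0.015],
    [-0.4,0,0.015]
  ],
  "yaw": [0,0,0,0,0,0,0,0,0,0,0,0,0,0,0,0,0,0,0,0],
  "claw": [1,1,1,1,1,1,1,1,1,1,1,1,1,1,1,1,1,1,1,1]
}}

```text
time_s: 8.73
tcp_pos: [0.6081, -0.085, 0.0378]
eef_rot: [-180.0, -0.0, -79.4]
contact_force: [2.0, -2.0, 1.7]
gripper_width: 0.0004
gripper_force: 1.1
```

```bash
python3 - <<'E'
from h import *
p,_=grab('top','t2');cv2.imwrite('pics/t2c.png',cv2.resize(p[175:255,225:365],None,fx=5.5,fy=5.5,interpolation=cv2.INTER_CUBIC))
E
```

```text
(no output)
```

View pics/t2c.png

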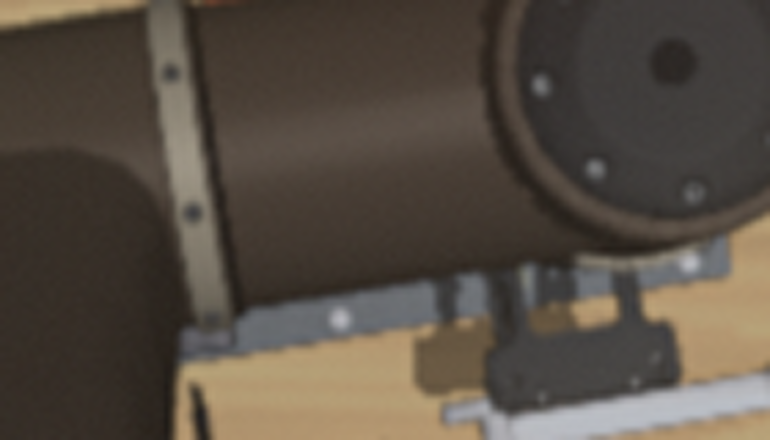

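The top view is blocked by the arm, so I'll finish the push by force, in small steps.

Emit:
{"api": "step_arm", "payload": {
  "xyz": [
    [-0.02,0,0],
    [-0.04,0,0],
    [-0.06,0,0],
    [-0.08,0,0],
    [-0.09,0,0],
    [-0.1,0,0],
    [-0.1,0,0]
  ],
  "yaw": [0,0,0,0,0,0,0],
  "claw": [1,1,1,1,1,1,1]
}}

```text
time_s: 9.37
tcp_pos: [0.6041, -0.0656, 0.0375]
eef_rot: [180.0, 0.0, -79.5]
contact_force: [1.4, -1.8, 1.4]
gripper_width: 0.0003
gripper_force: 1.3
```

Emit:
{"api": "step_arm", "payload": {
  "xyz": [
    [-0.005,0,0],
    [-0.01,0,0],
    [-0.015,0,0],
    [-0.015,0,0]
  ],
  "yaw": [0,0,0,0],
  "claw": [1,1,1,1]
}}

```text
time_s: 9.7
tcp_pos: [0.6036, -0.0628, 0.0375]
eef_rot: [180.0, 0.0, -79.5]
contact_force: [0.9, -4.6, 2.2]
gripper_width: 0.0002
gripper_force: 2.0
```

Emit:
{"api": "step_arm", "payload": {
  "xyz": [
    [-0.005,0,0],
    [-0.01,0,0],
    [-0.01,0,0],
    [-0.01,0,0]
  ],
  "yaw": [0,0,0,0],
  "claw": [1,1,1,1]
}}

```text
time_s: 10.03
tcp_pos: [0.6032, -0.0607, 0.0375]
eef_rot: [180.0, 0.0, -79.5]
contact_force: [1.3, -3.2, 3.1]
gripper_width: 0.0006
gripper_force: 1.7
```

Emit:
{"api": "step_arm", "payload": {
  "xyz": [
    [-0.005,0,0],
    [-0.01,0,0],
    [-0.01,0,0],
    [-0.01,0,0]
  ],
  "yaw": [0,0,0,0],
  "claw": [1,1,1,1]
}}

```text
time_s: 10.37
tcp_pos: [0.6029, -0.0587, 0.0375]
eef_rot: [180.0, 0.0, -79.5]
contact_force: [0.6, -2.6, 2.6]
gripper_width: 0.0005
gripper_force: 1.5
```

Emit:
{"api": "step_arm", "payload": {
  "xyz": [
    [-0.005,0,0],
    [-0.01,0,0],
    [-0.01,0,0],
    [-0.01,0,0]
  ],
  "yaw": [0,0,0,0],
  "claw": [1,1,1,1]
}}

```text
time_s: 10.7
tcp_pos: [0.6025, -0.0568, 0.0375]
eef_rot: [180.0, 0.0, -79.5]
contact_force: [0.2, -3.2, 1.9]
gripper_width: 0.0002
gripper_force: 1.4
```

Emit:
{"api": "step_arm", "payload": {
  "xyz": [
    [-0.005,0,0],
    [-0.01,0,0],
    [-0.01,0,0],
    [-0.01,0,0]
  ],
  "yaw": [0,0,0,0],
  "claw": [1,1,1,1]
}}

```text
time_s: 11.03
tcp_pos: [0.6022, -0.0548, 0.0375]
eef_rot: [-180.0, 0.0, -79.5]
contact_force: [0.4, -3.0, 2.1]
gripper_width: 0.0002
gripper_force: 1.3
```

Emit:
{"api": "step_arm", "payload": {
  "xyz": [
    [-0.005,0,0],
    [-0.01,0,0],
    [-0.01,0,0],
    [-0.01,0,0]
  ],
  "yaw": [0,0,0,0],
  "claw": [1,1,1,1]
}}

```text
time_s: 11.37
tcp_pos: [0.6016, -0.0546, 0.0375]
eef_rot: [179.9, -0.1, -79.5]
contact_force: [1.7, -14.1, 0.6]
gripper_width: 0.0003
gripper_force: 6.6
```

Emit:
{"api": "step_arm", "payload": {
  "xyz": [
    [-0.005,0,0],
    [-0.01,0,0],
    [-0.01,0,0],
    [-0.01,0,0]
  ],
  "yaw": [0,0,0,0],
  "claw": [1,1,1,1]
}}

```text
time_s: 11.7
tcp_pos: [0.6016, -0.0545, 0.0377]
eef_rot: [179.9, -0.2, -79.5]
contact_force: [5.0, -23.2, -1.0]
gripper_width: 0.0007
gripper_force: 12.1
```

```bash
python3 - <<'E'
from h import *
p,_=grab('scene','s3');cv2.imwrite('pics/s3c.png',cv2.resize(p[170:290,220:360],None,fx=5,fy=5,interpolation=cv2.INTER_CUBIC))
E
```

```text
(no output)
```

View pics/s3c.png

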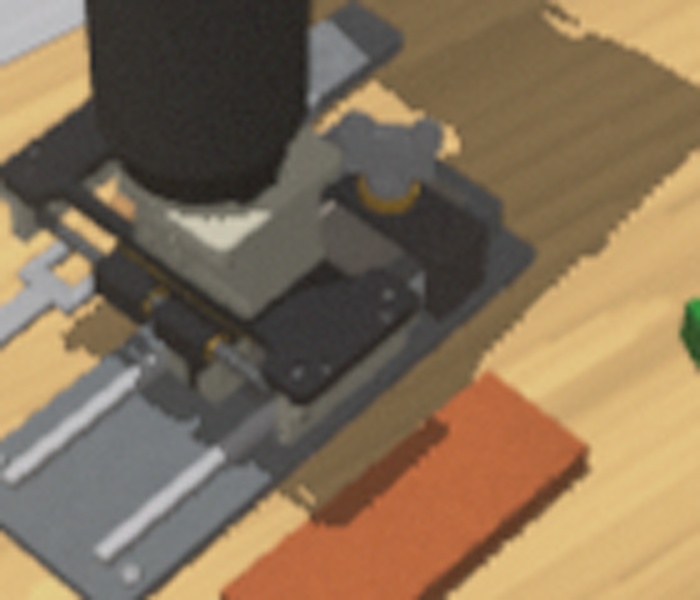

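The force rose to 23 N, so the stone has met something rigid, and the scene view shows its front passing under the bridge (crop 370,245). I'll back off, rise and check.

Emit:
{"api": "step_arm", "payload": {
  "xyz": [
    [0.08,0,0],
    [0.08,0,0],
    [0.08,0,0],
    [0.08,0,-0.2],
    [0.08,0,-0.4],
    [0.08,0,-0.6],
    [0.08,0,-0.8],
    [0.08,0,-0.8],
    [0.08,0,-0.8]
  ],
  "yaw": [0,0,0,0,0,0,0,0,0],
  "claw": [1,1,1,1,1,1,1,1,1]
}}

```text
time_s: 12.5
tcp_pos: [0.6058, -0.0655, 0.2007]
eef_rot: [-179.7, 0.0, -79.4]
contact_force: [-0.6, -0.2, -0.6]
gripper_width: 0.0003
gripper_force: 0.0
```

Emit:
{"api": "step_arm", "payload": {
  "xyz": [
    [0,0,0],
    [0,0,0],
    [0,0,0],
    [0,0,0],
    [0,0,0],
    [0,0,0],
    [0,0,0],
    [0,0,0],
    [0,0,0],
    [0,0,0],
    [0,0,0],
    [0,0,0],
    [0,0,0],
    [0,0,0],
    [0,0,0],
    [0,0,0],
    [0,0,0],
    [0,0,0],
    [0,0,0],
    [0,0,0]
  ],
  "yaw": [-0.3472,-0.3472,-0.3472,-0.3472,-0.3472,-0.3472,-0.3472,-0.3472,-0.3472,-0.3472,-0.3472,-0.3472,-0.3472,-0.3472,-0.3472,-0.3472,-0.3472,-0.3472,-0.3472,-0.3472],
  "claw": [-1,-1,-1,-1,-1,-1,-1,-1,-1,-1,-1,-1,-1,-1,-1,-1,-1,-1,-1,-1]
}}

```text
time_s: 14.17
tcp_pos: [0.6039, -0.0662, 0.1965]
eef_rot: [-179.9, 0.1, 45.4]
contact_force: [-0.3, -0.0, -0.6]
gripper_width: 0.0876
gripper_force: 0.0
```

```bash
python3 - <<'E'
from h import *
s=status.get_state();print(s['time_s'],s['joints'].round(1),s['tcp_pos'],s['eef_rot'])
p,_=grab('scene','s4');cv2.imwrite('pics/s4c.png',cv2.resize(p[170:290,200:340],None,fx=5,fy=5,interpolation=cv2.INTER_CUBIC))
E
```

```text
14.1667 [ 12.1  16.1 -11.7  -0.  -62.3 123.3] [ 0.60386413 -0.06619106  0.19645534] [-1.79921007e+02  6.67327370e-02  4.54279265e+01]
```

View pics/s4c.png

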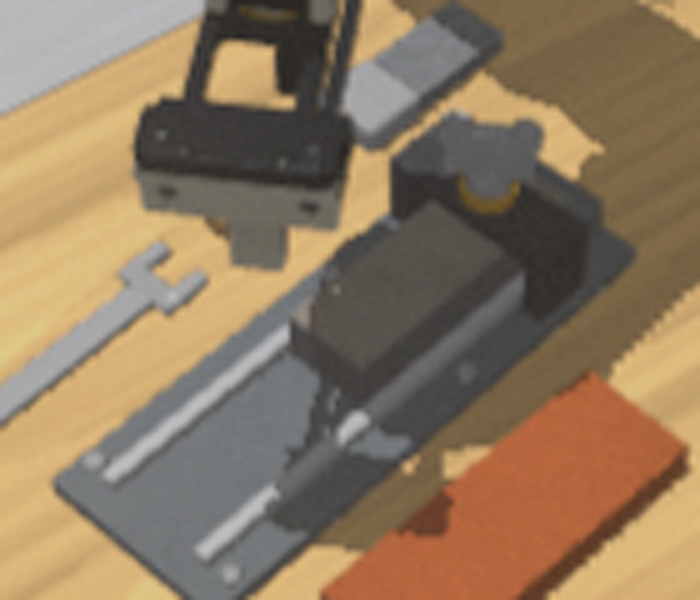

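```bash
python3 - <<'E'
from geo import *
x=np.array([e[1],-e[0]])
for n,u,v,z in(('stone',292,322,.042),('stone',362,372,.042),('platecorner -55,-150',55,485,.012),('plate +55,+150',635,248,.012),('nut',490,188,.064)):
    q=pz('scene',(u+.5)/5-.5+200,(v+.5)/5-.5+170,z)[:2];print(n,q.round(4),((q-c)@x).round(4),((q-c)@e).round(4))
E
```

```text
stone [ 0.5798 -0.0494] -0.0216 -0.0202
stone [ 0.6241 -0.0403] 0.0236 -0.0191
platecorner -55,-150 [ 0.574  -0.1819] -0.051 -0.1495
plate +55,+150 [0.623  0.1309] 0.0531 0.1496
nut [0.5832 0.067 ] 0.0026 0.0938
```

The stone's rear edge measures at about y = −20 mm, so it is home, and the wrench, brush and spare are undisturbed. Now over the screw: open the claw, with yaw already square to the wing.

Emit:
{"api": "step_arm", "payload": {
  "xyz": [
    [0.39,-0.545,0],
    [0.39,-0.545,0],
    [0.39,-0.545,0],
    [0.39,-0.545,0],
    [0.39,-0.545,0],
    [0.39,-0.545,0],
    [0.39,-0.545,0],
    [0.39,-0.545,0]
  ],
  "yaw": [0,0,0,0,0,0,0,0],
  "claw": [-1,-1,-1,-1,-1,-1,-1,-1]
}}

```text
time_s: 14.88
tcp_pos: [0.5813, 0.0644, 0.1974]
eef_rot: [-180.0, 0.0, 45.4]
contact_force: [0.7, 0.3, -0.6]
gripper_width: 0.0872
gripper_force: 0.0
```

```bash
python3 - <<'E'
from geo import *
s=status.get_state();print(s['time_s'],s['joints'].round(1),s['tcp_pos'],s['eef_rot'])
p,_=grab('scene','s5');cv2.imwrite('pics/s5c.png',cv2.resize(p[150:250,240:380],None,fx=5,fy=5,interpolation=cv2.INTER_CUBIC))
E
```

```text
14.8833 [ 25.5  14.  -14.5  -0.  -61.5 110. ] [0.58129336 0.06440055 0.19738355] [-1.79990809e+02  2.01878525e-02  4.54396888e+01]
```

View pics/s5c.png

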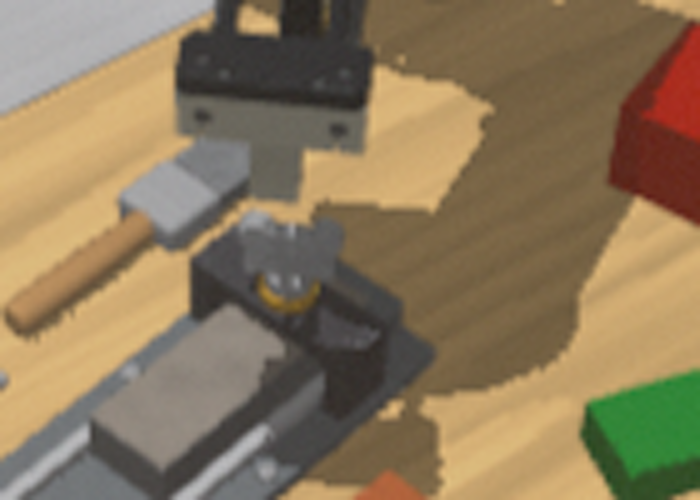

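The wing's ears show at crop (256,222) and (327,230). The gripper hangs square above it, so I'll do one refinement of the axis and then descend.

```bash
python3 - <<'E'
from geo import *
a=[pz('scene',(u+.5)/5-.5+240,(v+.5)/5-.5+150,z)[:2] for u,v,z in((256,222,.104),(327,230,.104),(289,290,.064))]
w=a[1]-a[0];print((a[0]+a[1])/2,ang(w),np.linalg.norm(w),a[2])
E
```

```text
[0.57975745 0.06900945] 44.84535215775506 0.034196222602419835 [0.58398379 0.06582805]
```

Emit:
{"api": "step_arm", "payload": {
  "xyz": [
    [0.006,-0.006,0.1],
    [0.006,-0.006,0.25],
    [0.006,-0.006,0.35],
    [0.006,-0.006,0.45],
    [0.006,-0.006,0.5],
    [0.006,-0.006,0.54],
    [0.006,-0.006,0.54],
    [0.006,-0.006,0.54]
  ],
  "yaw": [0,0,0,0,0,0,0,0],
  "claw": [-1,-1,-1,-1,-1,-1,-1,-1]
}}

```text
time_s: 15.6
tcp_pos: [0.5817, 0.0667, 0.09]
eef_rot: [180.0, -0.0, 45.5]
contact_force: [-0.5, 0.2, -0.3]
gripper_width: 0.0876
gripper_force: 0.0
```

Emit:
{"api": "step_arm", "payload": {
  "xyz": [
    [0,0,0],
    [0,0,0],
    [0,0,0],
    [0,0,0],
    [0,0,0],
    [0,0,0],
    [0,0,0],
    [0,0,0],
    [0,0,0],
    [0,0,0],
    [0,0,0],
    [0,0,0],
    [0,0,0],
    [0,0,0],
    [0,0,0]
  ],
  "yaw": [0,0,0,0,0,0,0,0,0,0,0,0,0,0,0],
  "claw": [1,1,1,1,1,1,1,1,1,1,1,1,1,1,1],
  "grip_force": 20
}}

```text
time_s: 16.85
tcp_pos: [0.5797, 0.0683, 0.0895]
eef_rot: [-179.9, 0.0, 45.5]
contact_force: [-8.2, 8.8, 5.1]
gripper_width: 0.0096
gripper_force: 20.0
```

The bar is gripped at a 9.6 mm opening. I'll relieve the 2.6 mm side offset, then turn clockwise.

Emit:
{"api": "step_arm", "payload": {
  "xyz": [
    [0,-0.013,0],
    [0,-0.013,0],
    [0,-0.013,0],
    [0,-0.013,0],
    [0,-0.013,0],
    [0,-0.013,0],
    [0,-0.013,0],
    [0,-0.013,0],
    [0,-0.013,0],
    [0,-0.013,0],
    [0,-0.013,0],
    [0,-0.013,0],
    [0,-0.013,0],
    [0,-0.013,0]
  ],
  "yaw": [0,0,0.015,0.03,0.045,0.06,0.075,0.09,0.105,0.12,0.135,0.15,0.15,0.15],
  "claw": [1,1,1,1,1,1,1,1,1,1,1,1,1,1]
}}

```text
time_s: 18.02
tcp_pos: [0.5792, 0.0697, 0.0895]
eef_rot: [-179.9, 0.0, -8.5]
contact_force: [-3.2, 5.8, 2.0]
gripper_width: 0.0101
gripper_force: 20.0
```

```bash
python3 -c "
from h import *
s=status.get_state();print(s)"
```

```text
{'time_s': 18.0167, 'joints': array([ 26.01670112,  20.07035902, -21.90874338,  -0.08410754,
       -47.99403379,  55.53186388]), 'qd': array([0.03132195, 0.03264788, 0.00166943, 0.09472859, 0.02806089,
       0.96131067]), 'joint_torque': array([ -3.19186226, -50.8575511 ,  22.88733244,   6.96874738,
         0.13928565,  -0.2986773 ]), 'tcp_pos': array([0.57918445, 0.06971085, 0.08953267]), 'eef_rot': array([-1.79933266e+02,  1.32633407e-02, -8.50769807e+00]), 'contact_force': array([-3.24934701,  5.76472102,  1.96823444]), 'moment': array([ 1.89120082,  1.12602109, -0.04290275]), 'gripper_force': 20.001447200775146, 'gripper_width': 0.010101231685423066}
```

Emit:
{"api": "step_arm", "payload": {
  "xyz": [
    [0,-0.006,0],
    [0,-0.006,0],
    [0,-0.006,0],
    [0,-0.006,0],
    [0,-0.006,0],
    [0,-0.006,0],
    [0,-0.006,0],
    [0,-0.006,0],
    [0,-0.006,0],
    [0,-0.006,0],
    [0,-0.006,0],
    [0,-0.006,0],
    [0,-0.006,0],
    [0,-0.006,0],
    [0,-0.006,0]
  ],
  "yaw": [0.015,0.03,0.045,0.06,0.075,0.09,0.105,0.12,0.135,0.15,0.165,0.18,0.19,0.19,0.19],
  "claw": [1,1,1,1,1,1,1,1,1,1,1,1,1,1,1]
}}

```text
time_s: 19.27
tcp_pos: [0.5803, 0.071, 0.0896]
eef_rot: [-179.9, 0.1, -76.8]
contact_force: [2.5, 5.6, -2.6]
gripper_width: 0.0099
gripper_force: 20.0
```

Emit:
{"api": "step_arm", "payload": {
  "xyz": [
    [0,0,0],
    [0,0,0],
    [0,0,0],
    [0,0,0],
    [0,0,0]
  ],
  "yaw": [0.005,0.01,0.015,0.015,0.015],
  "claw": [1,1,1,1,1]
}}

```text
time_s: 19.68
tcp_pos: [0.5803, 0.071, 0.0896]
eef_rot: [-179.9, 0.1, -82.1]
contact_force: [2.5, 5.0, -2.3]
gripper_width: 0.01
gripper_force: 20.5
```

```bash
python3 -c "
from h import *
s=status.get_state();print(s)"
```

```text
{'time_s': 19.6833, 'joints': array([ 2.61088253e+01,  2.01271247e+01, -2.18378392e+01, -2.52225427e-02,
       -4.79267612e+01, -1.81748054e+01]), 'qd': array([ 0.02610266, -0.00993098, -0.03128293,  0.07556883, -0.00663335,
        0.35405983]), 'joint_torque': array([ -3.26711901, -52.72237659,  21.65739477,   6.22749478,
        -1.34936661,  -0.54802995]), 'tcp_pos': array([0.58034815, 0.07095767, 0.08955983]), 'eef_rot': array([-1.79902979e+02,  5.15905813e-02, -8.20828199e+01]), 'contact_force': array([ 2.4601766 ,  4.95850013, -2.31844278]), 'moment': array([ 1.94185497, -0.49920297,  0.46012899]), 'gripper_force': 20.48741966485977, 'gripper_width': 0.009991232009992194}
```

The moment about z is rising to 0.46 N m near the seat angle, so I'll press on a few degrees.

Emit:
{"api": "step_arm", "payload": {
  "xyz": [
    [0,0,0],
    [0,0,0],
    [0,0,0],
    [0,0,0],
    [0,0,0]
  ],
  "yaw": [0.006,0.012,0.012,0.012,0.012],
  "claw": [1,1,1,1,1]
}}

```text
time_s: 20.1
tcp_pos: [0.5804, 0.0707, 0.0896]
eef_rot: [-179.9, 0.0, -86.4]
contact_force: [3.9, 4.0, -3.2]
gripper_width: 0.0118
gripper_force: 21.8
```

```bash
python3 -c "
from h import *
s=status.get_state();print(s['moment'],s['joint_torque'],s['eef_rot'])"
```

```text
[ 1.71550429 -1.07415761  0.50200943] [ -2.97719881 -53.06248426  21.24808788   5.84473059  -1.74411267
  -0.54588715] [-1.79910334e+02  3.80831755e-02 -8.63743324e+01]
```

The opening grew to 11.8 mm, meaning the pads are skewing on a wing that is hard against its seat at about yaw −80.7°. Now I'll back off 90° from the seat to yaw of about 9°.

Emit:
{"api": "step_arm", "payload": {
  "xyz": [
    [0,0,0],
    [0,0,0],
    [0,0,0],
    [0,0,0],
    [0,0,0],
    [0,0,0],
    [0,0,0],
    [0,0,0],
    [0,0,0],
    [0,0,0],
    [0,0,0],
    [0,0,0],
    [0,0,0],
    [0,0,0],
    [0,0,0],
    [0,0,0],
    [0,0,0],
    [0,0,0],
    [0,0,0],
    [0,0,0]
  ],
  "yaw": [-0.015,-0.03,-0.045,-0.06,-0.075,-0.09,-0.105,-0.12,-0.135,-0.15,-0.165,-0.18,-0.195,-0.21,-0.225,-0.24,-0.255,-0.266,-0.266,-0.266],
  "claw": [1,1,1,1,1,1,1,1,1,1,1,1,1,1,1,1,1,1,1,1]
}}

```text
time_s: 21.77
tcp_pos: [0.5797, 0.0695, 0.0896]
eef_rot: [180.0, -0.0, 9.1]
contact_force: [3.0, -1.3, -1.6]
gripper_width: 0.0098
gripper_force: 20.0
```

Emit:
{"api": "step_arm", "payload": {
  "xyz": [
    [0,0,0],
    [0,0,0],
    [0,0,0],
    [0,0,0],
    [0,0,0],
    [0,0,0]
  ],
  "yaw": [0,0,0,0,0,0],
  "claw": [1,1,1,1,1,1]
}}

```text
time_s: 22.27
tcp_pos: [0.5797, 0.0695, 0.0896]
eef_rot: [180.0, 0.0, 9.1]
contact_force: [3.5, -3.5, -0.8]
gripper_width: 0.0095
gripper_force: 20.0
```

```bash
python3 - <<'E'
from h import *
s=status.get_state();print(s['moment'],s['eef_rot'],s['qd'])
p,_=grab('scene','s6');cv2.imwrite('pics/s6c.png',cv2.resize(p[150:290,200:360],None,fx=4.2,fy=4.2,interpolation=cv2.INTER_CUBIC))
E
```

```text
[-1.60804969 -1.28881505  0.09245738] [1.79965955e+02 3.88843880e-03 9.13896751e+00] [ 0.16808237  0.04929331  0.09077263 -0.0837294  -0.01836327 -0.04004246]
```

View pics/s6c.png

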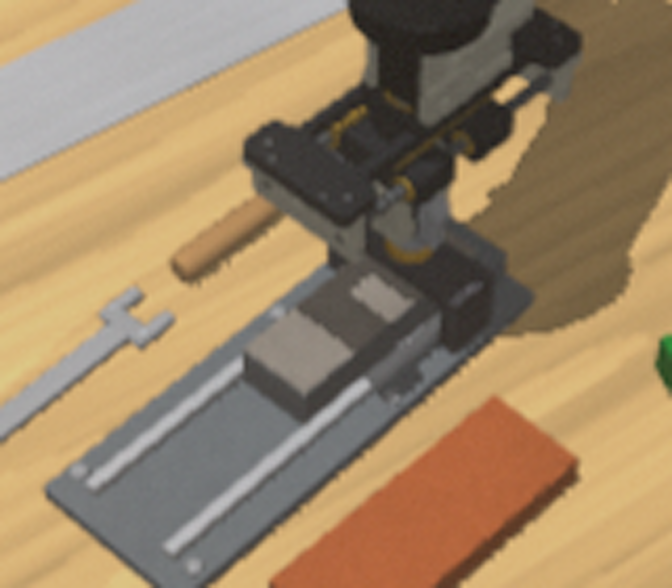

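The picture shows the wing gripped across the channel (crop 410,215), the stone still home under the bridge (345,330), and the bystanders in place. Handing in.

```bash
python3 -c "
from plant import job
print(job.close_job())"
```

```text
the job is handed in; nothing more can be done
None
```

The job is handed in, with no verdict returned: the stone is home against the stop, and the wing screw was seated, backed off about 90° by the measured tool yaw, and is still gripped at 20 N.

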